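Close the bottle chest and shoot its barrel bolt

ROBOT

A 6-joint arm with a two-finger parallel gripper is mounted at the origin on the work surface. World frame = base frame: x ahead of the robot, y to its left, z up, the work surface at z = 0. Lengths are in m, angles in rad, forces in N, time in s.
With the tool pointing down it reaches from about 0.35 to 0.85 m from the base axis. Payload 8.1 kg.
Tool frame: the origin (TCP) lies between the finger pads; the fingertips stand 11 mm ahead of it and the grasp point (between the pads) lies 8 mm behind it (tips_ahead is the z of the fingertips in the tool frame, in m); z points along the fingers, y is the line along which they close (so a half turn about z gives the same grasp; the last joint's range is limited). The gripper opens to 93 mm and grips with 3 to 60 N. Pads are 15 mm wide; open, the fingers measure 128 mm over their backs; the gripper's body (75 mm by 188 mm) begins 65 mm behind the grasp point.
Start: joints at [-1.321, 0.13, 1.488, -0, 1.523, -0.085], TCP at [0.197, -0.567, 0.23] pointing down, gripper open.
Joint ranges: [-2.96, 2.96], [-0.89, 2.26], [0.02, 2.5], [-1.34, 4.48], [0, 2.73], [-2.66, 2.66]. Speed limits (rad/s): [2.39, 2.39, 2.79, 3.14, 3.14, 3.14].

INTERFACE

Orientations are given as a rotation vector (axis times angle).
In Python, from plant import read_state, read_camera, close_job, tips_ahead gives the robot as it stands. The module is installed in compiled form; this text tells all that it offers.
- The arm moves only by the tool move_arm, never from a script. Its argument "plan" is a list of rows, each a list of 7 numbers: the turn, a rotation vector about the tool's x, y, z in units of 6 degrees (1.0 is 6 degrees), then the shift along the tool's x, y, z in units of 25 mm (1.0 is 25 mm), then the finger opening in mm, from 0 to 93. A call has exactly 10 rows; each row shifts and turns the commanded pose from where the row before left it, along the tool's axes as they then stand; what a row does not reach is not made up. A row lasts 1/10 s, in which the tool goes at most 50 mm and 8.59 degrees, less where a joint would pass 70% of its speed; a pose out of reach is approached as far as the arm can. A call is refused whole if a number of a shift passes 1 or a number of a turn 1, either way. A call with a gripper value outside its range is refused whole. The fingers move at their own pace and stop on an object; "force" is the grip in N (left out, the last holds). Time passes only in rows, so rows that do not move let the fingers close, or fill a call up. It gives the time, the measured TCP pose, the force, the opening and the grip force at its end, in the units of the state.
- read_state(): the state, without advancing time (a new reading comes with each control period).
- read_camera(name): name is "scene" or "side" or "wrist"; returns a dict with "frame" (420x560x3 uint8, red, green, blue), "z_map" (420x560 float32, m along the optical axis (not along the pixel's ray), 0 where there is no reading), "fx", "fy", "cx", "cy" (pixels), "rvec" (rotation vector, rad) and "tvec" (3), from world to camera coordinates, as OpenCV has them. Camera axes: x right, y down, z forward; pixel columns grow to the right and rows downward; lengths in m; the calibration is good to about 2 mm. A picture is of the moment at which its call begins.
- close_job(): hands the job in; it is judged then, once.
The state is a dict: "t": time; "q": joint angles; "dq": joint speeds; "joint_torque": joint torques, N m; "tool_pos": TCP position; "orientation": TCP orientation; "force": force on the tool from outside, world axes, zero at the start; "wrist_torque": the same for the moment, N m; "opening": finger opening in m; "gripper_force": force on a finger pad.
Only numpy, scipy, OpenCV 4.12 (cv2) and the standard library are available. Lean on these libraries where they do the work, as an engineer would, in place of code of your own. Each camera call takes 0.05 s, during which the arm holds its last target. There are 200 camera calls.

TASK

Swing the lid of the bottle chest gently down onto its rubber seal, then press it down far enough for the barrel bolt to meet the keeper and push the bolt across until its tip is fully home. Feel for the opening and do not ram the bolt against the keeper; leave the bottle, the steel pan and the beaker alone, and let go at the end.

Things in the scene. Friction and masses are not known exactly. Their poses are not given: they have to be found in the camera images.
- chest: Plywood bottle chest, 340 mm (its x) x 520 mm (its y) x 160 mm high, fixed to the table; its origin is the centre of its underside, its front (the -x side) faces the robot. Timber rails frame the top, flush at 160 mm: 38 mm wide in front, 58 mm at both ends, and the lid lies inset between them.
- lid (a joint): Lid angle in rad; the lid is a 264 (x) x 396 (y) x 12 mm board hinged along its far (+x) edge. 0: its top is flush with the rails; positive: free front edge raised; lowest -0.028. Friction and a counterspring hold it where it is left (about 2 N at the front edge moves it). Near 0.04 it comes to rest on its seal, standing some 9 mm too high at the bolt.
- lid_hinge (a point): Middle of the lid's hinge line, at the height of the rails' top; the hinge line runs along the chest's y. Fixed to the lid; it does not move as the lid turns.
- lid_press (a point): Point on the lid's upper face, 240 mm from the hinge line, 24 mm from the free front edge, 100 mm to the chest's -y side of its middle: bare wood, a good place to push. Its z axis is square to the lid. Below about 0.04 rad a springy rubber seal under the front edge resists: pressing at the bolt takes about 4 N to begin and 1 N more per mm, up to about 20 N; let go, the lid springs up again.
- bolt (a joint): Travel of the barrel bolt in m along the chest's +y (towards the keeper): 0 drawn right back, 0.048 at its stop, fully home. Friction about 1.5 N. At 0.017 the tip meets the keeper's face; at home it passes right through and stands out 5 mm behind.
- knob (a point): Centre of the bolt's brass knob: cylinder 22 mm in diameter, 28 mm high, axis square to the lid, fixed at the rod's tail. The centre is 38 mm above the lid's face and 22 mm above the rod's axis; its underside is 2 mm clear above the rod. The nearest guide staple (27 mm high above the lid, 23 mm wide in x) begins 27 mm to the +y side of the knob's flank when the bolt is home, 75 mm when drawn back.
- bolt_bar: The bolt: a steel rod, 12 mm in diameter, 185 mm long, along its own y (the chest's y), its axis 16 mm above the lid's face and 222 mm from the hinge line, carried by two guide staples on the lid. The nose has a 0.5 mm chamfer. Origin: tail end of the axis; the knob stands 17 mm from there.
- bolt_tip (a point): Centre of the front end of the bolt's rod.
- rail_mark (a point): Point on top of the chest's +y end rail, straight below the keeper's face. Keeper: steel strap bridge, 26 mm long (y), opening 18 mm wide (x) and 13.6 mm high, 4 mm strap above, sill below. It is packed up by hand: the middle of the opening lies 10.5 to 21.5 mm above this point, unmeasured and different on each chest, so the lid height at which the bolt enters must be felt for.
- wine_bottle_mid (a point): Bystander: centre of a standing green wine bottle, 74 mm in diameter and 300 mm high; its z is up.
- pan_mid (a point): Bystander: centre of an open steel food pan, 162 x 265 x 65 mm; its z is up.
- beaker_mid (a point): Bystander: centre of a blue plastic beaker, 76 mm in diameter and 100 mm high; its z is up.

How it is judged:
On the way, in this order (a step that is already met when the one before it is completed fails the run):
1. the lid is lowered to its seal (below 0.06 rad) with the bolt still short of the keeper (value of joint lid below 0.06 rad and value of joint bolt below 0.018 m), for 0.1 s.
2. the lid is pressed down and the bolt's tip has entered the keeper by at least 8 mm (value of joint lid below 0.034 rad and value of joint bolt above 0.025 m), for 0.1 s.
At the end, for the whole second after the job is handed in: The bolt is pushed home to within 3 mm of its stop (joint above 0.045 m), through the keeper, which holds the lid down (lid below 0.034 rad); all is at rest, and the bottle, pan and beaker are within 30 mm of where they stood (value of joint bolt above 0.045 m and value of joint lid below 0.034 rad and linear speed of bolt_bar below 0.01 m/s and distance of each of wine_bottle_mid, pan_mid, beaker_mid from where it was at the start of the episode below 0.03 m); the robot touches nothing.
It fails at once if the bolt is rammed against the keeper: more than 20 N between them before the tip is 13 mm in (contact force between bolt_bar and chest above 20 N and value of joint bolt below 0.03 m).
It fails at once if the lid is slammed (turns down faster than 1.5 rad/s) (velocity of joint lid below -1.5 rad/s).
It fails at once if a bystander is knocked (moved over 30 mm or tipped over 0.35 rad) (distance of any of wine_bottle_mid, pan_mid, beaker_mid from where it was at the start of the episode above 0.03 m or angle between any of wine_bottle_mid, beaker_mid, pan_mid's own z axis and vertical above 0.35 rad).
It also fails if it takes over 64 s, if anything falls off the work surface, if the arm or the gripper's body presses on something with over 40 N, if the wrist force passes 120 N, or if a joint passes its speed limit or range.

## Working session

There is one attempt and no reset: what is moved stays moved. The work goes in short steps, Python scripts to look and compute and a tool call to move; the robot and the scene stay as the last step left them, time stands still between calls to the robot, and variables do not carry over. Pictures are saved under pics/ and viewed, at most 10 in all, crops included, and the job is handed in when it is done.

Besides the shell and the picture viewer there is one more tool, called after "Emit:" by a JSON object that holds its "name" and its "arguments". move_arm: Moves the arm, as the interface text tells. Its arguments: {"type":"object","properties":{"plan":{"type":"array","items":{"type":"array","items":{"type":"number"}}},"force":{"type":"number"}},"required":["plan"]}

```bash
mkdir -p pics; cat > h.py <<'E'
import numpy as np, cv2
from plant import *
def cam(n):
    c=read_camera(n); R=cv2.Rodrigues(np.array(c['rvec'],float))[0]; t=np.array(c['tvec'],float)
    z=c['z_map']; v,u=np.mgrid[:420,:560]
    P=np.stack([(u-c['cx'])/c['fx']*z,(v-c['cy'])/c['fy']*z,z],-1)
    return c,(P-t)@R   # world points per pixel
def save(c,n): cv2.imwrite('pics/'+n,c['frame'][:,:,::-1])
E
python3 - <<'E'
from h import *
s=read_state();print(s)
a=[]
for n in('scene','side'):
    c,W=cam(n);a.append(c['frame']);np.save(n,W);print(n,c['tvec'],c['rvec'])
    cv2.imwrite(f'pics/{n}0.png',cv2.resize(c['frame'][:,:,::-1],(800,600)))
E
```

```text
{'t': 0.0, 'q': array([-1.32139589e+00,  1.31192781e-01,  1.48930681e+00, -2.04159345e-06,
        1.52299944e+00, -8.53829408e-02]), 'dq': array([ 6.79833304e-04, -1.02857755e-05, -3.98419375e-04, -3.87651309e-05,
       -2.80828534e-03, -1.03449446e-03]), 'joint_torque': array([-9.65922118e-04, -5.59850299e+01, -4.91752017e+01,  7.65604503e-02,
        3.58044798e-02, -1.82533568e-04]), 'tool_pos': array([ 0.19702823, -0.56612651,  0.22855344]), 'orientation': array([-3.09580836e+00, -5.23107724e-01,  2.48345392e-04]), 'force': array([-0.13085243, -0.26457855,  0.96610097]), 'wrist_torque': array([ 0.0403629 ,  0.01472733, -0.02388312]), 'gripper_force': 0.0, 'opening': 0.09315953484431287}
scene [-0.54731891 -0.09721505  1.43165256] [ 2.81271195  0.2947666  -0.04201065]
side [0.57486273 0.16626931 1.34065202] [ 0.20216114 -2.63177954  1.51627684]
```

View pics/scene0.png

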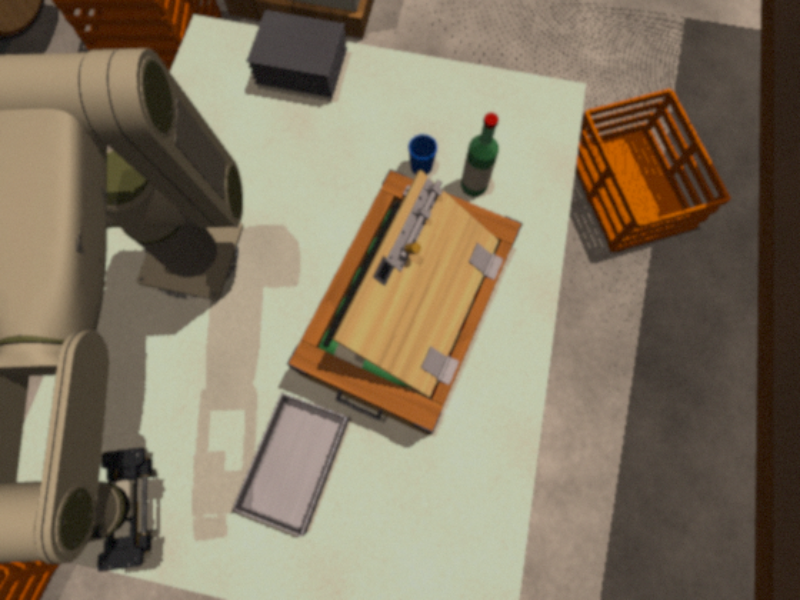

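View pics/side0.png

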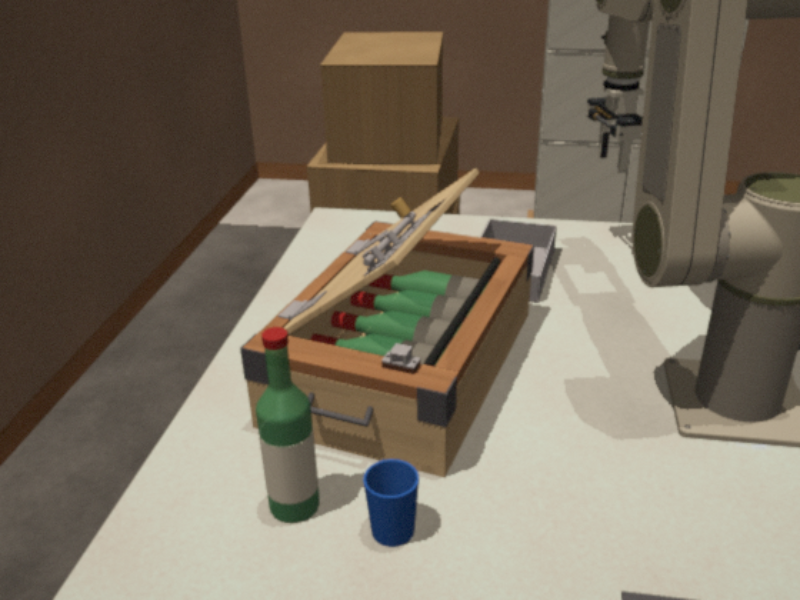

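Scene view: the chest is turned, with its front corners at about (290,365) and (390,175) and the lid open. The knob is at (413,247), the pan lies just off the -y end, and the beaker and bottle stand off the +y end. The keeper sits on the +y rail, at (402,355) in the side view.

```bash
python3 - <<'E'
from h import *
W=np.concatenate([np.load(n+'.npy').reshape(-1,3) for n in('scene','side')])
m=(abs(W[:,2]-.16)<.004)&(W[:,0]>.25)&(W[:,0]<1.2)&(abs(W[:,1])<.6)
P=W[m]; r=cv2.minAreaRect(P[:,:2].astype(np.float32)); print(r,m.sum(),cv2.boxPoints(r))
S=np.load('scene.npy')
for n,(u,v) in dict(knob=(413,247),fc1=(290,365),fc2=(390,175),bc1=(435,430),bc2=(520,222),lidf1=(335,345),lidf2=(423,175),pan1=(285,400),pan2=(345,418),beaker=(423,150),cap=(491,120),lid=(400,310)).items(): print(n,S[int(v*.7),int(u*.7)].round(3))
D=np.load('side.npy')
for n,(u,v) in dict(keeper=(402,350),knob=(402,207),fc2=(452,382),fc1=(533,240),bc2=(245,347),bc1=(375,228)).items(): print(n,D[int(v*.7),int(u*.7)].round(3))
E
```

```text
((0.6012167930603027, 0.050553351640701294), (0.7017098665237427, 0.3468054234981537), 77.31291961669922) 10932 [[ 0.35499093 -0.25365135]
 [ 0.6933288  -0.32981893]
 [ 0.8474426   0.35475805]
 [ 0.5091048   0.43092564]]
knob [ 0.582 -0.005  0.349]
fc1 [ 0.367 -0.25   0.156]
fc2 [0.48  0.244 0.158]
bc1 [ 0.704 -0.309  0.001]
bc2 [0.804 0.185 0.16 ]
lidf1 [ 0.442 -0.179  0.107]
lidf2 [0.569 0.17  0.317]
pan1 [ 0.342 -0.316  0.008]
pan2 [ 0.498 -0.329  0.067]
beaker [0.534 0.402 0.038]
cap [0.686 0.343 0.298]
lid [ 0.58  -0.113  0.264]
keeper [0.546 0.201 0.189]
knob [0.576 0.009 0.336]
fc2 [0.468 0.231 0.158]
fc1 [ 0.357 -0.568  0.017]
bc2 [0.801 0.184 0.16 ]
bc1 [ 0.684 -0.285  0.16 ]
```

```bash
cat >> h.py <<'E'
def rot(a): return np.array([[np.cos(a),-np.sin(a)],[np.sin(a),np.cos(a)]])
E
python3 - <<'E'
from h import *
W=np.concatenate([np.load(n+'.npy').reshape(-1,3) for n in('scene','side')])
c=np.array([.585,-.035]);a=np.deg2rad(-12.3)
for _ in range(3):
    L=(W[:,:2]-c)@rot(a); m=(abs(W[:,2]-.16)<.004)&(abs(L[:,0])<.185)&(abs(L[:,1])<.275)
    r=cv2.minAreaRect(W[m,:2].astype(np.float32)); c=np.array(r[0]); b=r[2]
    a=np.deg2rad(b-90 if b>45 else b); print(r)
L=(W[:,:2]-c)@rot(a)
# rail edges in chest frame via percentiles
print(np.percentile(L[m],[.5,99.5],axis=0))
hx=.170-.038-.0  # guess
m=(W[:,2]>.19)&(L[:,0]>-.12)&(L[:,0]<.1)&(L[:,1]>-.19)&(L[:,1]<-.06)
p=np.polyfit(L[m,0],W[m,2],1); print('lid ang',-np.arctan(p[0]),'z=.16 at x',(.16-p[1])/p[0],m.sum())
# keeper
m=(abs(L[:,1]-.23)<.04)&(abs(L[:,0])<.16)&(W[:,2]>.166)&(W[:,2]<.21)
print('keeper',m.sum(),L[m].min(0),L[m].max(0),np.median(L[m],0),np.percentile(W[m,2],[5,50,75,90,97]))
hz=(.16-p[1])/p[0]
# knob: points >25mm above lid plane
d=(W[:,2]-np.polyval(p,L[:,0]))*np.cos(np.arctan(p[0]))
m=(d>.040)&(d<.06)&(abs(L[:,0])<.16)&(abs(L[:,1])<.19)&(W[:,2]<.42)
print('knob',m.sum(),np.median(L[m],0),L[m].min(0),L[m].max(0))
E
```

```text
((0.5828170776367188, -0.031178593635559082), (0.534155011177063, 0.3468054234981537), 77.31291961669922)
((0.5828170776367188, -0.031178593635559082), (0.534155011177063, 0.3468054234981537), 77.31291961669922)
((0.5828170776367188, -0.031178593635559082), (0.534155011177063, 0.3468054234981537), 77.31291961669922)
[[-0.17099601 -0.26051789]
 [ 0.16979273  0.26232063]]
lid ang 0.6767461869839932 z=.16 at x 0.1398103522804446 3261
keeper 513 [-0.11286582  0.19015369] [0.1348786  0.25432779] [-0.07893685  0.21928282] [0.16772416 0.1778969  0.19049031 0.19629049 0.20626499]
knob 105 [-0.00727992  0.03242117] [-0.01772626  0.01743321] [0.00563809 0.04457023]
```

```bash
cat >> h.py <<'E'
from scipy.spatial.transform import Rotation as Ro
C=np.array([.583,-.032]);A=np.deg2rad(-12.5);HX=.134
def w(x,y,z): return np.r_[C+rot(A)@[x,y],z]
def l(p): return np.r_[rot(A).T@(np.array(p)[:2]-C),p[2]]
# desired tool: z down, y along chest x, x along chest y ; tilt th about chest y
def Rdes(th=0):
    ex=np.r_[rot(A)@[1,0],0];ey=np.r_[rot(A)@[0,1],0]
    R=Ro.from_matrix(np.c_[ey,ex,[0,0,-1]])
    return Ro.from_rotvec(ey*th)*R
def togo(p,th=0):
    s=read_state();R=Ro.from_rotvec(s['orientation'])
    print('t',s['t'],'chest pos',l(s['tool_pos']).round(4),'F chest',l(np.r_[np.array(s['force'])[:2]+0,s['force'][2]])-np.r_[l([0,0,0])[:2],0],'open',s['opening'])
    print('turn units',np.rad2deg((R.inv()*Rdes(th)).as_rotvec())/6)
    print('shift units, after turn',Rdes(th).inv().apply(p-s['tool_pos'])/.025,'now',R.inv().apply(p-s['tool_pos'])/.025)
E
python3 -c "
from h import *
togo(w(-.061,-.1,.356))"
```

```text
t 0.1 chest pos [-0.2612 -0.605   0.2287] F chest [-0.67404556 -0.29192536 -0.51677917] open 0.09295719334116309
turn units [-0.01403008 -0.00978938 -9.71923598]
shift units, after turn [20.20164536  8.0069737  -5.09316547] now [ 17.42519032 -12.99371009  -5.06800531]
```

Emit:
{"name": "move_arm", "arguments": {"plan": [[0,0,-0.97,0,0,-0.8,0],[0,0,-0.97,0,0,-0.8,0],[0,0,-0.97,0,0,-0.8,0],[0,0,-0.97,0,0,-0.8,0],[0,0,-0.97,0,0,-0.8,0],[0,0,-0.97,0,0,-0.8,0],[0,0,-0.97,0,0,-0.8,0],[0,0,-0.97,0,0,-0.8,0],[0,0,-0.97,0,0,-0.8,0],[0,0,-0.97,0,0,-0.8,0]], "force": 30}}

```text
t: 1.1
tool_pos: [0.1971, -0.5665, 0.4299]
orientation: [-2.447, -1.968, -0.001]
force: [0.3, -0.5, 0.1]
opening: 0.0178
gripper_force: 0.0
```

```bash
python3 -c "
from h import *
togo(w(-.061,-.1,.356))"
```

```text
t 1.1 chest pos [-0.261  -0.6054  0.4299] F chest [ 0.37079506 -0.47071299  0.08405985] open 0.017796730489312407
turn units [-0.00443552 -0.00878568  0.02067574]
shift units, after turn [20.21409744  8.00120215  2.9544178 ] now [20.1939997   8.04632288  2.9692793 ]
```

Emit:
{"name": "move_arm", "arguments": {"plan": [[0,0,0,1,0.4,0,0],[0,0,0,1,0.4,0,0],[0,0,0,1,0.4,0,0],[0,0,0,1,0.4,0,0],[0,0,0,1,0.4,0,0],[0,0,0,1,0.4,0,0],[0,0,0,1,0.4,0,0],[0,0,0,1,0.4,0,0],[0,0,0,1,0.4,0,0],[0,0,0,1,0.4,0,0]]}}

```text
t: 2.1
tool_pos: [0.3498, -0.3435, 0.4292]
orientation: [-2.452, -1.963, 0.0]
force: [-0.1, -0.8, 0.2]
opening: 0.0008
gripper_force: 0.0
```

Emit:
{"name": "move_arm", "arguments": {"plan": [[0,0,0,1,0.4,0,0],[0,0,0,1,0.4,0,0],[0,0,0,1,0.4,0,0],[0,0,0,1,0.4,0,0],[0,0,0,1,0.4,0,0],[0,0,0,1,0.4,0,0],[0,0,0,1,0.4,0,0],[0,0,0,1,0.4,0.5,0],[0,0,0,1,0.4,0.5,0],[0,0,0,1,0.4,0.5,0]]}}

```text
t: 3.1
tool_pos: [0.502, -0.1214, 0.3913]
orientation: [-2.452, -1.964, 0.0]
force: [0.4, 0.8, -1.0]
opening: 0.0009
gripper_force: 0.0
```

```bash
python3 -c "
from h import *
togo(w(-.061,-.1,.356))
c,W=cam('wrist');save(c,'w1.png')
c,W=cam('scene');save(c,'s1.png')"
```

```text
t 3.1 chest pos [-0.0598 -0.1048  0.3913] F chest [ 0.1730295   0.88525483 -1.0223252 ] open 0.0008640260223450787
turn units [-0.0045714   0.00018986 -0.01945624]
shift units, after turn [ 0.19304773 -0.04988493  1.41273107] now [ 0.19297447 -0.04960188  1.41275105]
```

View pics/w1.png

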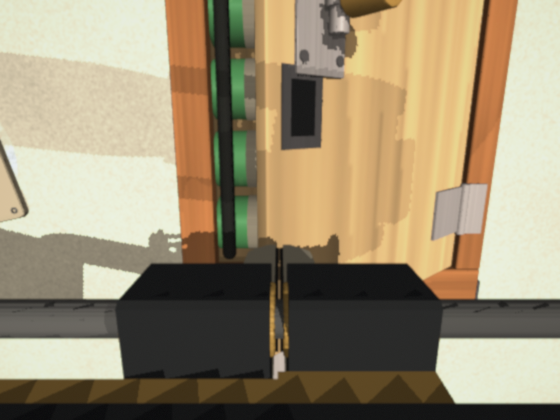

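The wrist view has +y of the chest up and +x to the right. The closed fingertips at column 280 are over bare lid, just inside the front edge at column 255, with the bolt well away at (340,20). Lowering now.

Emit:
{"name": "move_arm", "arguments": {"plan": [[0,0,0,0,0,0.4,0],[0,0,0,0,0,0.4,0],[0,0,0,0,0,0.4,0],[0,0,0,0,0,0.3,0],[0,0,0,0,0,0.3,0],[0,0,0,0,0,0.3,0],[0,0,0,0,0,0.3,0],[0,0,0,0,0,0.3,0],[0,0,0,0,0,0.3,0],[0,0,0,0,0,0.3,0]]}}

```text
t: 4.2
tool_pos: [0.5016, -0.1224, 0.3093]
orientation: [2.452, 1.964, 0.0]
force: [-0.2, -0.1, 2.3]
opening: 0.0005
gripper_force: 0.9
```

Emit:
{"name": "move_arm", "arguments": {"plan": [[0,0,0,0,0,0.3,0],[0,0,0,0,0,0.3,0],[0,0,0,0,0,0.3,0],[0,0,0,0,0,0.3,0],[0,0,0,0,0,0.3,0],[0,0,0,0,0,0.3,0],[0,0,0,0,0,0.3,0],[0,0,0,0,0,0.3,0],[0,0,0,0,0,0.3,0],[0,0,0,0,0,0.3,0]]}}

```text
t: 5.2
tool_pos: [0.5015, -0.1224, 0.2339]
orientation: [-2.452, -1.964, 0.0]
force: [-0.5, -0.0, 1.8]
opening: 0.0004
gripper_force: 0.9
```

```bash
python3 -c "
from h import *
togo(w(-.061,-.1,.181))"
```

```text
t 5.2 chest pos [-0.06   -0.1059  0.2339] F chest [-0.43879013 -0.13558751  1.81687954] open 0.00035010002712661345
turn units [-0.00272877 -0.00072554 -0.01983252]
shift units, after turn [ 0.23632303 -0.03842237  2.11713411] now [ 0.2360825  -0.03830794  2.11716302]
```

Emit:
{"name": "move_arm", "arguments": {"plan": [[0,0,0,0,0,0.3,0],[0,0,0,0,0,0.3,0],[0,0,0,0,0,0.3,0],[0,0,0,0,0,0.3,0],[0,0,0,0,0,0.3,0],[0,0,0,0,0,0.2,0],[0,0,0,0,0,0.2,0],[0,0,0,0,0,0.1,0],[0,0,0,0,0,0.1,0],[0,0,0,0,0,0,0]]}}

```text
t: 6.2
tool_pos: [0.5016, -0.1224, 0.1819]
orientation: [2.452, 1.964, 0.0]
force: [-0.3, 0.3, -0.2]
opening: 0.0006
gripper_force: 0.0
```

Emit:
{"name": "move_arm", "arguments": {"plan": [[0,0,0,0,0,0.04,0],[0,0,0,0,0,0.04,0],[0,0,0,0,0,0.02,0],[0,0,0,0,0,0,0],[0,0,0,0,0,0,0],[0,0,0,0,0,0,0],[0,0,0,0,0,0,0],[0,0,0,0,0,0,0],[0,0,0,0,0,0,0],[0,0,0,0,0,0,0]]}}

```text
t: 7.2
tool_pos: [0.5017, -0.1225, 0.1797]
orientation: [2.452, 1.964, 0.0]
force: [0.4, 0.4, 2.0]
opening: 0.0006
gripper_force: 0.9
```

Emit:
{"name": "move_arm", "arguments": {"plan": [[0,0,0,0,0,-0.8,0],[0,0,0,0,0,-0.8,50],[0,0,0,0,0,-0.8,50],[0,0,0,0,0,-0.8,50],[0,0,0,0,0,-0.8,50],[0,0,0,0.5,-0.25,0,50],[0,0,0,0.5,-0.25,0,50],[0,0,0,0.5,-0.25,0,50],[0,0,0,0.5,-0.25,0,50],[0,0,0,0,0,0,50]]}}

```text
t: 8.2
tool_pos: [0.4873, -0.066, 0.2788]
orientation: [-2.449, -1.966, 0.001]
force: [0.2, -0.6, 0.0]
opening: 0.05
gripper_force: 0.0
```

```bash
python3 -c "
from h import *
c,W=cam('wrist');save(c,'w2.png');np.save('w2',W)
c,W2=cam('scene');save(c,'s2.png');np.save('s2',W2)
c,W3=cam('side');save(c,'d2.png');np.save('d2',W3)
togo(w(-.088,.03,.28))
for n,V in (('wrist',W),('scene',W2),('side',W3)):
    V=V.reshape(-1,3);V=V[np.isfinite(V).all(1)];X=np.c_[(V[:,:2]-C)@rot(A),V[:,2]]
    p=X[(abs(X[:,1]+.15)<.04)&(abs(X[:,0])<.12)&(abs(X[:,2]-.165)<.02)]
    if len(p)>50:q=np.polyfit(p[:,0],p[:,2],1);print(n,'lid',-q[0],np.polyval(q,HX),len(p))
    k=X[(abs(X[:,0]+.09)<.04)&(abs(X[:,1]-.02)<.06)&(X[:,2]>.208)&(X[:,2]<.235)]
    if len(k):print('knob',len(k),k.min(0),k.max(0),np.median(k,0))
    k=X[(abs(X[:,0]+.09)<.025)&(abs(X[:,1]-.222)<.03)&(X[:,2]>.168)&(X[:,2]<.21)]
    if len(k):print('keeper',len(k),k.min(0),k.max(0),np.percentile(k[:,2],[50,75,90,97]))
    k=X[(abs(X[:,0]+.09)<.025)&(abs(X[:,1]-.242)<.015)&(X[:,2]>.155)&(X[:,2]<.165)]
    if len(k):print('rail z',len(k),np.median(k,0))
"
```

```text
t 8.35 chest pos [-0.085  -0.0557  0.2793] F chest [ 0.15582037  0.12648506 -0.31430854] open 0.050023906004785595
turn units [-0.00246976  0.00281055 -0.01294335]
shift units, after turn [ 3.42973237 -0.12191743 -0.02603712] now [ 3.42955616 -0.12657292 -0.02701439]
wrist lid 0.04298200176933227 0.1604132973362617 5255
knob 1225 [-0.09479252  0.01892083  0.20814904] [-0.07304107  0.04039852  0.22411941] [-0.08384805  0.02961474  0.22164362]
scene lid 0.03480788785948326 0.16142642781498337 1994
knob 5 [-0.08911463  0.03595614  0.21986839] [-0.07660622  0.03847527  0.22401991] [-0.08284823  0.03699803  0.22097407]
keeper 133 [-0.11352036  0.19216743  0.16806588] [-0.0650971   0.23432986  0.19427224] [0.18417872 0.1900031  0.19202292 0.19281755]
rail z 45 [-0.08919176  0.25095031  0.15915069]
side lid 0.035803772484561305 0.16085834858738865 1086
knob 73 [-0.09523236  0.02218428  0.20850165] [-0.07300457  0.0442464   0.22463172] [-0.08618528  0.03761555  0.21881831]
keeper 355 [-0.11496976  0.19206688  0.16801078] [-0.0652674   0.23855832  0.19404936] [0.17526517 0.18939987 0.19130118 0.19226085]
rail z 185 [-0.09057009  0.242741    0.16009002]
```

View pics/w2.png

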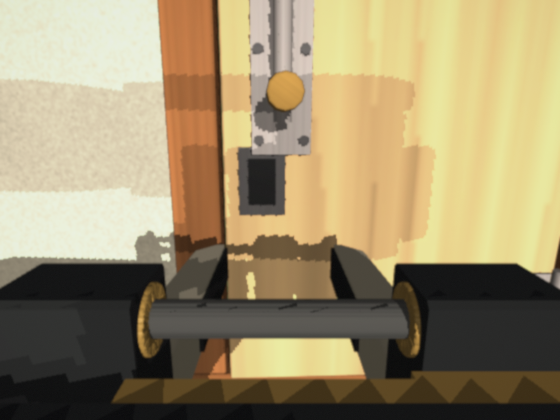

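The wrist view shows the lid down on its seal, with the knob at (286,90) between the two finger columns ahead of the tool. I'll grip it next.

Emit:
{"name": "move_arm", "arguments": {"plan": [[0.1,0,0,0.85,0.02,0,50],[0.1,0,0,0.85,0.02,0,50],[0,0,0,0.85,0,0,50],[0,0,0,0.85,0,0,50],[0,0,0,0,0,0.6,50],[0,0,0,0,0,0.6,50],[0,0,0,0,0,0.6,50],[0,0,0,0,0,0.6,50],[0,0,0,0,0,0.4,50],[0,0,0,0,0,0.3,50]]}}

```text
t: 9.35
tool_pos: [0.5054, 0.0145, 0.2006]
orientation: [-2.439, -1.952, 0.022]
force: [-0.7, 0.9, 0.4]
opening: 0.0502
gripper_force: 0.0
```

```bash
python3 -c "
from h import *
togo(w(-.084,.0296,.202),.0)"
```

```text
t 9.35 chest pos [-0.0858  0.0286  0.2006] F chest [-0.87102327  0.72908141  0.40335384] open 0.05018172833905262
turn units [-0.21392748  0.00271943 -0.02651286]
shift units, after turn [ 0.04144784  0.07093492 -0.05579602] now [ 0.04162675  0.06955181 -0.05738154]
```

Emit:
{"name": "move_arm", "arguments": {"plan": [[0,0,0,0,0,0,30],[0,0,0,0,0,0,24],[0,0,0,0,0,0,15],[0,0,0,0,0,0,15],[0,0,0,0,0,0,15],[0,0,0,0,0,0,15],[0,0,0,0,0,0,15],[0,0,0,0,0,0,15],[0,0,0,0,0,0,15],[0,0,0,0,0,0,15]], "force": 50}}

```text
t: 10.35
tool_pos: [0.508, 0.0145, 0.2031]
orientation: [-2.442, -1.956, 0.015]
force: [10.4, -1.2, -3.4]
opening: 0.0213
gripper_force: 50.0
```

```bash
python3 -c "
from h import *
togo(w(-.084,.0296,.202),.0)"
```

```text
t 10.35 chest pos [-0.0832  0.0292  0.2031] F chest [10.42124449  1.06876592 -3.35394838] open 0.021265098476598576
turn units [-0.15384399 -0.00419372 -0.02124671]
shift units, after turn [ 0.01624195 -0.03001552  0.04362987] now [ 0.01615665 -0.02934474  0.04411516]
```

Emit:
{"name": "move_arm", "arguments": {"plan": [[0,0,0,0,0.05,0,15],[0,0,0,0,0.05,0,15],[0,0,0,0,0,0,15],[0,0,0,0.05,0,0,15],[0,0,0,0.05,0,0,15],[0,0,0,0.05,0,0,15],[0,0,0,0.05,0,0,15],[0,0,0,0,0,0,15],[0,0,0,0,0,0,15],[0,0,0,0,0,0,15]]}}

```text
t: 11.35
tool_pos: [0.5091, 0.0194, 0.2021]
orientation: [-2.439, -1.953, 0.021]
force: [-5.0, 0.5, 3.7]
opening: 0.0215
gripper_force: 50.0
```

```bash
python3 -c "
from h import *
togo(w(-.084,.0296,.202),.0)"
```

```text
t 11.35 chest pos [-0.0832  0.0342  0.2021] F chest [-4.96243765 -0.55155642  3.67994852] open 0.02145527360285142
turn units [-0.20863114  0.00088092 -0.01814295]
shift units, after turn [-0.1833963  -0.03027486  0.00441952] now [-0.18345296 -0.02982244  0.00509297]
```

Emit:
{"name": "move_arm", "arguments": {"plan": [[0,0,0,0.04,-0.03,0,15],[0,0,0,0.04,0,0,15],[0,0,0,0.04,0,0,15],[0,0,0,0.04,0,0,15],[0,0,0,0.02,0,0,15],[0,0,0,0,0,0,15],[0,0,0,0,0,0,15],[0,0,0,0,0,0,15],[0,0,0,0,0,0,15],[0,0,0,0,0,0,15]]}}

```text
t: 12.35
tool_pos: [0.51, 0.0238, 0.2022]
orientation: [-2.439, -1.954, 0.02]
force: [2.5, 0.0, -1.5]
opening: 0.0211
gripper_force: 50.0
```

```bash
python3 -c "
from h import *
togo(w(-.084,.0296,.202),.0)
c,W=cam('wrist');save(c,'w3.png');np.save('w3',W)"
```

```text
t 12.35 chest pos [-0.0833  0.0387  0.2022] F chest [ 2.46967092  0.5913613  -1.50897069] open 0.021107902734523475
turn units [-0.19564552 -0.00248235 -0.01981982]
shift units, after turn [-0.36469621 -0.02705204  0.00634264] now [-0.36475314 -0.02616045  0.00679296]
```

View pics/w3.png

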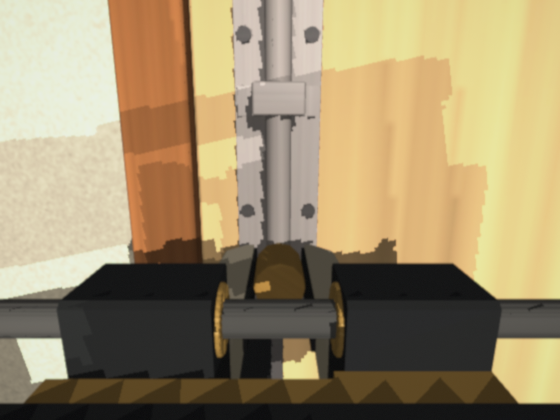

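The knob is held between the fingers at (280,290), and the near staple's face is at about row 115, columns 255 to 305. I'll measure that gap to get the bolt travel.

```bash
python3 -c "
from h import *
W=np.load('w3.npy')
for v in range(78,124,4): print(v,[l(W[v,u]).round(4).tolist() for u in (262,298)])
c,V=cam('side');np.save('d3',V)
V=V.reshape(-1,3);X=np.c_[(V[:,:2]-C)@rot(A),V[:,2]]
for z0,z1 in((.166,.176),(.176,.186),(.186,.194)):
  k=X[(abs(X[:,0]+.088)<.03)&(abs(X[:,1]-.215)<.04)&(X[:,2]>z0)&(X[:,2]<z1)]
  print(z0,len(k),np.percentile(k,[2,25,50,75,98],axis=0).round(4).tolist())
"
```

```text
78 [[-0.0929, 0.1255, 0.1733], [-0.0756, 0.1255, 0.1723]]
82 [[-0.0914, 0.1214, 0.1962], [-0.0762, 0.1215, 0.1942]]
86 [[-0.0914, 0.1197, 0.1971], [-0.0762, 0.1198, 0.195]]
90 [[-0.081, 0.1053, 0.3578], [-0.0762, 0.1182, 0.1952]]
94 [[-0.0915, 0.1166, 0.1963], [-0.0762, 0.1166, 0.1953]]
98 [[-0.0915, 0.1149, 0.1969], [-0.0762, 0.1149, 0.1963]]
102 [[-0.0915, 0.1133, 0.197], [-0.0762, 0.1133, 0.1951]]
106 [[-0.0916, 0.1117, 0.1957], [-0.0762, 0.1117, 0.1955]]
110 [[-0.0916, 0.1101, 0.1957], [-0.0761, 0.11, 0.1946]]
114 [[-0.0917, 0.1084, 0.1957], [-0.0761, 0.1084, 0.1948]]
118 [[-0.0932, 0.1069, 0.173], [-0.0754, 0.1069, 0.1721]]
122 [[-0.0933, 0.105, 0.1711], [-0.0754, 0.1049, 0.1716]]
0.166 291 [[-0.1161, 0.177, 0.1666], [-0.1067, 0.193, 0.1697], [-0.0985, 0.2192, 0.1719], [-0.0822, 0.2321, 0.1734], [-0.0605, 0.2373, 0.1757]]
0.176 57 [[-0.0993, 0.1792, 0.1761], [-0.0981, 0.1852, 0.1777], [-0.0953, 0.2212, 0.1811], [-0.076, 0.2325, 0.1837], [-0.0725, 0.2354, 0.1857]]
0.186 168 [[-0.099, 0.1775, 0.1864], [-0.0926, 0.1915, 0.1888], [-0.0869, 0.2149, 0.1904], [-0.0808, 0.2275, 0.1915], [-0.073, 0.2363, 0.1937]]
```

Emit:
{"name": "move_arm", "arguments": {"plan": [[0,0,0,0.04,0,0,15],[0,0,0,0.04,0,0,15],[0,0,0,0.04,0,0,15],[0,0,0,0,0,0,15],[0,0,0,0,0,0,15],[0,0,0,0,0,0,15],[0,0,0,0,0,0,15],[0,0,0,0,0,0,15],[0,0,0,0,0,0,15],[0,0,0,0,0,0,15]]}}

```text
t: 13.45
tool_pos: [0.5101, 0.0244, 0.2022]
orientation: [-2.443, -1.953, 0.025]
force: [-0.3, -12.2, 0.7]
opening: 0.0214
gripper_force: 50.0
```

```bash
python3 -c "
from h import *
togo(w(-.084,.0296,.202),.0)"
```

```text
t 13.45 chest pos [-0.0833  0.0393  0.2022] F chest [  2.36430696 -11.93962378   0.72730828] open 0.02144622848997739
turn units [-0.20010048  0.03864079 -0.0331376 ]
shift units, after turn [-0.38660241 -0.02679553  0.0062956 ] now [-0.38666306 -0.02529977  0.00840598]
```

Emit:
{"name": "move_arm", "arguments": {"plan": [[0,0,0,-0.05,0,0,15],[0,0,0,0,0,0.02,15],[0,0,0,0,0,0.02,15],[0,0,0,0,0,0.02,15],[0,0,0,0,0,0.02,15],[0,0,0,0,0,0.02,15],[0,0,0,0,0,0.02,15],[0,0,0,0,0,0,15],[0,0,0,0,0,0,15],[0,0,0,0,0,0,15]]}}

```text
t: 14.45
tool_pos: [0.5099, 0.0244, 0.2004]
orientation: [-2.441, -1.954, 0.023]
force: [-5.3, -6.0, 7.8]
opening: 0.0209
gripper_force: 50.0
```

```bash
python3 -c "
from h import *
togo(w(-.084,.0296,.202),.0)"
```

```text
t 14.45 chest pos [-0.0836  0.0393  0.2004] F chest [-3.92390869 -6.97964027  7.77169768] open 0.020889302464136082
turn units [-0.1972201   0.01840147 -0.02557469]
shift units, after turn [-0.38665793 -0.01620032 -0.06410282] now [-0.38682418 -0.01647729 -0.06302009]
```

Emit:
{"name": "move_arm", "arguments": {"plan": [[0,0,0,0,-0.02,0.01,15],[0,0,0,0,0,0.01,15],[0,0,0,0,0,0.01,15],[0,0,0,0,0,0.01,15],[0,0,0,0,0,0.01,15],[0,0,0,0,0,0,15],[0,0,0,0,0,0,15],[0,0,0,0,0,0,15],[0,0,0,0,0,0,15],[0,0,0,0,0,0,15]]}}

```text
t: 15.45
tool_pos: [0.5098, 0.0248, 0.1996]
orientation: [-2.441, -1.954, 0.021]
force: [-5.2, -5.6, 9.7]
opening: 0.021
gripper_force: 50.0
```

```bash
python3 -c "
from h import *
togo(w(-.084,.0296,.202),.0)"
```

```text
t 15.45 chest pos [-0.0837  0.0397  0.1996] F chest [-3.84764812 -6.61022413  9.73416017] open 0.020977636238723715
turn units [-0.18670917  0.01156537 -0.02360437]
shift units, after turn [-0.40244313 -0.01049716 -0.09559639] now [-0.40258551 -0.0113645  -0.09489515]
```

Emit:
{"name": "move_arm", "arguments": {"plan": [[0,0,0,0,-0.01,0.01,15],[0,0,0,0,0,0.01,15],[0,0,0,0,0,0.01,15],[0,0,0,0,0,0,15],[0,0,0,0,0,0,15],[0,0,0,0,0,0.01,15],[0,0,0,0,0,0.01,15],[0,0,0,0,0,0,15],[0,0,0,0,0,0,15],[0,0,0,0,0,0,15]]}}

```text
t: 16.45
tool_pos: [0.5098, 0.0257, 0.1985]
orientation: [-2.44, -1.955, 0.018]
force: [-4.4, -0.5, 10.4]
opening: 0.0213
gripper_force: 50.0
```

```bash
python3 -c "
from h import *
togo(w(-.084,.0296,.202),.0)"
```

```text
t 16.45 chest pos [-0.0839  0.0405  0.1985] F chest [-4.13604813 -1.4739686  10.35153126] open 0.021343731604600763
turn units [-0.18178401 -0.0026497  -0.01807758]
shift units, after turn [-0.43757013 -0.0033608  -0.14003802] now [-0.43753937 -0.00519872 -0.14007796]
```

The opening is found: the lateral force fell from 6.6 to 1.5 N and the bolt advanced. I'll press slightly further down and slide it in.

Emit:
{"name": "move_arm", "arguments": {"plan": [[0,0,0,0,-0.01,0.01,15],[0,0,0,0,0,0.01,15],[0,0,0,0.03,0,0,15],[0,0,0,0.03,0,0,15],[0,0,0,0.03,0,0,15],[0,0,0,0.03,0,0,15],[0,0,0,0.03,0,0,15],[0,0,0,0,0,0,15],[0,0,0,0,0,0,15],[0,0,0,0,0,0,15]]}}

```text
t: 17.45
tool_pos: [0.5106, 0.0296, 0.1982]
orientation: [-2.44, -1.955, 0.017]
force: [-3.5, 1.3, 10.2]
opening: 0.0211
gripper_force: 50.0
```

```bash
python3 -c "
from h import *
togo(w(-.084,.0296,.202),.0)"
```

```text
t 17.45 chest pos [-0.084   0.0445  0.1982] F chest [-3.70901133  0.50079473 10.18500574] open 0.021062490641707603
turn units [-0.17728741 -0.00548964 -0.01749902]
shift units, after turn [-5.94376027e-01  5.67365763e-06 -1.53613828e-01] now [-0.59428923 -0.0017602  -0.15393922]
```

Emit:
{"name": "move_arm", "arguments": {"plan": [[0,0,0,0.05,0,0,15],[0,0,0,0.06,0,0,15],[0,0,0,0.06,0,0,15],[0,0,0,0.06,0,0,15],[0,0,0,0.06,0,0,15],[0,0,0,0.06,0,0,15],[0,0,0,0.06,0,0,15],[0,0,0,0.06,0,0,15],[0,0,0,0,0,0,15],[0,0,0,0,0,0,15]]}}

```text
t: 18.45
tool_pos: [0.5132, 0.0412, 0.1982]
orientation: [-2.44, -1.955, 0.017]
force: [-3.5, -0.2, 10.3]
opening: 0.0212
gripper_force: 50.0
```

```bash
python3 -c "
from h import *
togo(w(-.084,.0296,.202),.0)"
```

```text
t 18.45 chest pos [-0.084   0.0563  0.1982] F chest [-3.3843868  -0.99635227 10.32602257] open 0.021230913986875842
turn units [-0.17678505 -0.00767162 -0.0169101 ]
shift units, after turn [-1.06923536 -0.00113436 -0.15273974] now [-1.06911516 -0.0020764  -0.15356899]
```

Bolt travel is about 0.034. I'll push the remaining 14 mm to the stop.

Emit:
{"name": "move_arm", "arguments": {"plan": [[0,0,0,0.07,0,0,15],[0,0,0,0.07,0,0,15],[0,0,0,0.07,0,0,15],[0,0,0,0.07,0,0,15],[0,0,0,0.07,0,0,15],[0,0,0,0.07,0,0,15],[0,0,0,0.07,0,0,15],[0,0,0,0.07,0,0,15],[0,0,0,0.05,0,0,15],[0,0,0,0,0,0,15]]}}

```text
t: 19.45
tool_pos: [0.5162, 0.0543, 0.1981]
orientation: [-2.442, -1.955, 0.021]
force: [-5.7, -8.0, 11.3]
opening: 0.0213
gripper_force: 50.0
```

```bash
python3 -c "
from h import *
togo(w(-.084,.0296,.202),.0)"
```

```text
t 19.45 chest pos [-0.0839  0.0698  0.1981] F chest [-3.84894044 -9.08750465 11.32471483] open 0.02128770725164749
turn units [-0.18042095  0.02347973 -0.02449128]
shift units, after turn [-1.60894399 -0.00296596 -0.15775014] now [-1.60933305 -0.0017816  -0.15374863]
```

The bolt is at its stop (travel about 0.0475, lateral force 9 N). Easing off, releasing and backing up.

Emit:
{"name": "move_arm", "arguments": {"plan": [[0,0,0,-0.04,-0.02,-0.04,15],[0,0,0,-0.03,0,-0.04,15],[0,0,0,0,0,0,30],[0,0,0,0,0,0,50],[0,0,0,0,0,0,50],[0,0,0,0,0,0,50],[0,0,0,0,0,0,50],[0,0,0,0,0,0,50],[0,0,0,0,0,0,50],[0,0,0,0,0,0,50]]}}

```text
t: 20.45
tool_pos: [0.515, 0.0541, 0.1981]
orientation: [-2.439, -1.954, 0.02]
force: [0.5, 0.1, 0.2]
opening: 0.0499
gripper_force: 0.0
```

Emit:
{"name": "move_arm", "arguments": {"plan": [[0,0,0,0,0,-0.3,50],[0,0,0,0,0,-0.6,50],[0,0,0,0,0,-0.8,50],[0,0,0,0,0,-0.8,50],[0,0,0,0,0,-0.8,50],[0,0,0,-0.6,0,-0.8,50],[0,0,0,-0.8,0,-0.4,50],[0,0,0,-0.8,0,0,50],[0,0,0,-0.8,0,0,50],[0,0,0,0,0,0,50]]}}

```text
t: 21.45
tool_pos: [0.5009, -0.0214, 0.3124]
orientation: [-2.443, -1.952, 0.019]
force: [-0.1, 0.5, -0.0]
opening: 0.0501
gripper_force: 0.0
```

```bash
python3 -c "
from h import *
c,V=cam('wrist');save(c,'w4.png')
V=V.reshape(-1,3);X=np.c_[(V[:,:2]-C)@rot(A),V[:,2]]
k=X[(abs(X[:,0]+.09)<.04)&(abs(X[:,1]-.06)<.04)&(X[:,2]>.208)&(X[:,2]<.235)]
print('knob',np.median(k,0))
p=X[(abs(X[:,1]-.05)<.08)&(abs(X[:,0]-.03)<.06)&(abs(X[:,2]-.165)<.02)]
print('lid',-np.polyfit(p[:,0],p[:,2],1)[0])
c,V=cam('side');cv2.imwrite('pics/d4.png',cv2.resize(c['frame'][100:320,130:410,::-1],(800,600)))
togo(w(0,0,.3))"
```

```text
knob [-0.08484157  0.07023856  0.21769885]
lid 0.022420787689838666
t 21.55 chest pos [-0.0826 -0.0056  0.3118] F chest [-0.13041651  0.36686026 -0.09290835] open 0.0498816120366324
turn units [-0.18671867 -0.00562762 -0.02955438]
shift units, after turn [0.22214742 3.30296046 0.47148465] now [0.23212353 3.31084588 0.40695608]
```

View pics/d4.png

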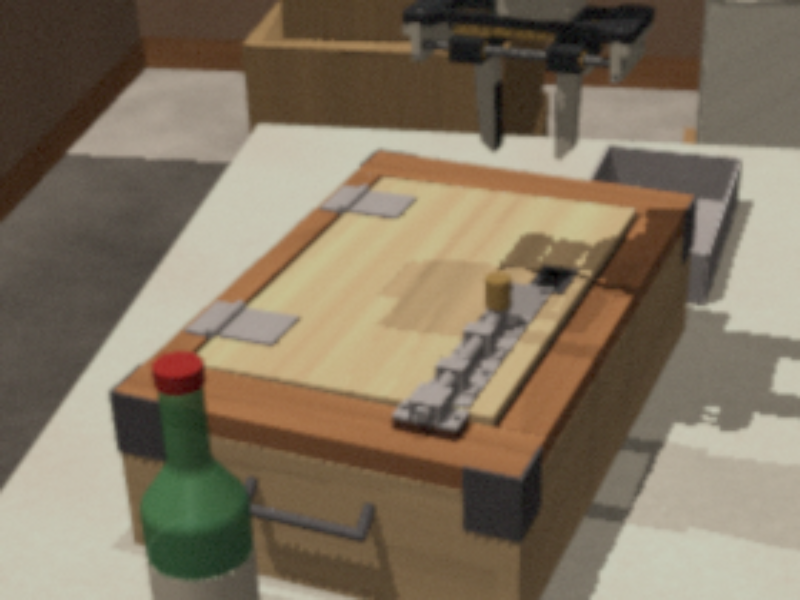

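The lid is held down (0.022 rad) with the knob at (497,292). The bolt is through the keeper at (430,405), and the gripper is clear.

```bash
python3 -c "
from plant import *
print(close_job())"
```

```text
the job is handed in; nothing more can be done
None
```

The lid is down and held at about 0.022 rad, the bolt is home through the keeper (travel about 0.0475 m), the arm is clear and never went near the bottle, pan or beaker, and I handed the job in at about 21.6 s; no verdict was returned.

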